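# Snap the cap onto the analyser's buffer reservoir and keep it pressed

### The job

The open buffer reservoir in the analyser's tray has just been refilled. Pull the tray by its handle all the way out to its stop, so that the reservoir comes out from under the hood, then take the blue snap cap from the green mat and press it straight down onto the reservoir's open neck until it clicks, and keep pressing until it is fully home. Finish still holding on: the gripper stays on the cap and presses it down firmly, not letting go at the end; leave the other caps and everything else on the bench where they are.

Things in the scene. Friction and masses are not known exactly. Their poses are not given: they have to be found in the camera images.
- analyser: charcoal bench-top instrument at the left, 380 deep, 300 wide, 240 mm high (its open lid at the back reaches 460). Fixed; place and yaw vary. Origin: centre of underside. Front looks along own -x (about world -y). Mouth 210 wide, 45 to 175 mm above the bench, under a hood 175 to 240 mm high whose front face is at own x = -190 mm. The tray comes out of the mouth along own -x
- tray (a joint): how far the tray is out along its rails, m: 0 = shut, 0.14 = at its stop (fully out); starts 5 to 45 mm out. It drags with about 3.5 N of friction and stays where it is left. Its front panel (195 wide, top 96 mm above the bench) stands 20 mm in front of the hood's face when shut
- handle (a point): middle of the white U-shaped tray handle's crossbar: round bar 12 mm thick, 66 mm long along own y, level, 81 mm above the bench, 62 mm in front of the tray's front panel; clear gap of 56 mm between bar and panel, nothing below. Axes as the analyser's: own -x is the way the tray pulls out. Moves with the tray
- neck_top (a point): centre of the top of the open reservoir's neck, 134 mm above the bench: upright white neck 24 mm across, 34 high, coned to 17 mm across over its top 5 mm, dark mouth on top, flat blue collar at its foot, four white snap beads 14 mm below its top. Moves with the tray: 117 mm behind the handle bar (own +x), 42 mm to own -y of it. The cap's rim is 22 mm below this point when home
- reservoir: the open white buffer reservoir, fixed in the tray: 68 x 68 x 40 mm box, the neck standing on its middle. Origin: centre of its underside, 74 mm below neck_top. A second white reservoir, 84 mm away to own +y, already wears a grey cap 38 mm across, its top 138 mm above the bench
- cap: blue snap cap, 38 mm across, 30 high, about 22 g, mouth down on the mat. Origin: centre of its rim (underside), own z up. Inside: lip 27 mm across at the rim, bore 32, ceiling 22 mm up. On the neck it slides freely until the rim is 9 mm below the neck's top; then sprung beads resist by about 10 N, click about halfway, and it goes on easily until the ceiling meets the neck's top: home
- cap_orange: an orange cap of the same outer size on the same mat, origin at the centre of its underside; leave it there
- cap_white: a white cap of the same outer size on the same mat, origin at the centre of its underside; leave it there
- mat: green mat, 100 x 270 x 3 mm, fixed on the bench to the robot's right; origin at the centre of its underside, long side along own y; three caps stand in a row along it, about 88 mm apart, in any order
- wash_bottle: white wash bottle with blue collar, 58 mm across, 167 mm high, at the back; origin at the centre of its underside; leave it
- tip_box: blue pipette tip box, 85 x 120 x 49 mm, at the back; origin at the centre of its underside; leave it
- tube_rack: white tube rack with red and blue tubes, 70 x 160 x 51 mm, at the back; origin at the centre of its underside; leave it
- slide_box: black slide box, 142 x 92 x 36 mm, at the right; origin at the centre of its underside; leave it
- jar: small amber jar with white lid, 52 mm across, 70 mm high, at the right; origin at the centre of its underside; leave it

How it is judged (in metres and radians):
On the way, in this order (a step that is already met when the one before it is completed fails the run):
1. the tray is pulled out to its stop, the cap still off (value of joint tray above 0.132 m and distance between cap and neck_top above 0.06 m), for 0.2 s.
2. the cap has clicked onto the neck and is home (z of cap in the frame of neck_top below -0.019 m and horizontal distance between cap and neck_top below 0.004 m), for 0.2 s.
At the end, for the whole second after the job is handed in: tray at least 128 of 140 mm out; cap at rest on the neck, rim 19.5 to 26 mm below the neck's top (home 22), within 4 mm of its axis, within 0.1 rad of upright; through the last second the fingers still bear on the cap and press it on the reservoir with more than 4 N (value of joint tray above 0.128 m and z of cap in the frame of neck_top between -0.026 and -0.0195 m and horizontal distance between cap and neck_top below 0.004 m and angle between cap's own z axis and vertical below 0.1 rad and contact force between cap and reservoir above 4 N and contact force between the fingers and cap above 3 N and linear speed of cap below 0.02 m/s); the arm keeps its last pose, push and grip.
It fails at once if another cap is displaced by more than 20 mm (distance of any of cap_orange, cap_white from where it was at the start of the episode above 0.02 m).
It fails at once if something else on the bench is displaced by more than 30 mm (distance of any of wash_bottle, tip_box, tube_rack, slide_box, jar from where it was at the start of the episode above 0.03 m).
It also fails if it takes over 69 s, if anything falls off the work surface, if the arm or the gripper's body presses on something with over 40 N, if the wrist force passes 120 N, or if a joint passes its speed limit or range.

### The arm

A 7-joint arm with a two-finger parallel gripper is mounted at the origin on the work surface. World frame = base frame: x ahead of the robot, y to its left, z up, the work surface at z = 0. Lengths are in mm, angles in rad, forces in N, time in s.
With the tool pointing down it reaches from about 425 to 875 mm from the base axis. Payload 4.7 kg.
Tool frame: the origin (TCP) lies at the very end of the fingers, on their centre line; the grasp point (between the pads) lies 19 mm behind it; z points along the fingers, y is the line along which they close (so a half turn about z gives the same grasp; the last joint's range is limited). The gripper opens to 85 mm and grips with 20 to 120 N. Pads are 22 mm wide; open, the fingers measure 114 mm over their backs; the gripper's body (76 mm by 85 mm) begins 54 mm behind the grasp point. The pads swing forward as they close: fully open they stand 13 mm farther back than shut.
Start: joints at [-1.159, 0.321, -0.07, 1.45, 0.023, 1.371, -0.057], TCP at [251.835, 599.256, 192.649] pointing down, gripper open.
Joint ranges: [-2.86, 2.86], [-0.3, 2.09], [-1.38, 1.24], [0.06, 2.45], [-1.56, 4.7], [0.09, 2.05], [-2.69, 2.69]. Speed limits (rad/s): [2.57, 2.57, 3.14, 3.14, 3.14, 3.14, 3.14].

### API

Orientations are given as a 3x3 rotation matrix whose columns are the frame's x, y, z axes.
In Python, from cell import * gives the robot as it stands. The module is installed in compiled form; this text tells all that it offers.
- The arm moves only by the tool arm_command, never from a script. Its argument "increments" is a list of rows, each a list of 6 numbers: the shift along the tool's x, y, z as a fraction of full scale, then the turn, a rotation vector about the tool's x, y, z as a fraction of full scale. In form: [[dx, dy, dz, wx, wy, wz], ...]. A call has exactly 5 rows; each row is the pose to reach, as a shift and turn from the pose commanded when the call began, along the tool's axes at that moment; what a row does not reach only later rows make up. Full scale, the value 1, is 0.2 m for a shift and pi/2 rad for a turn. A row lasts 1/10 s, in which the tool goes at most 50 mm and 8.59 degrees, less where a joint would pass 70% of its speed; a pose out of reach is approached as far as the arm can. A call with a number of a shift or a turn outside -1 to 1 is refused whole. A call with a gripper value outside its range is refused whole. "gripper" is the opening, from 0 (shut) to 1 (fully open), set as the call begins (left out, the last holds). The fingers move at their own pace and stop on an object; "force" is the grip in N (left out, the last holds). Time passes only in rows, so rows that repeat a pose let the fingers close, or fill a call up. It gives the time, the measured TCP pose, the force, the opening and the grip force at its end, in the units of the state.
- read_state(): the state, without advancing time (a new reading comes with each control period).
- grab_frame(name): name is "scene" or "top" or "wrist"; returns a dict with "img" (400x640x3 uint8, red, green, blue), "intrinsics" (3x3 intrinsics, pixels), "dist_coeffs" ([k1, k2, p1, p2, k3] as OpenCV has them; the pictures are not rectified), "pose" (4x4, takes a point from camera to world coordinates). Camera axes: x right, y down, z forward; pixel columns grow to the right and rows downward; lengths in mm; the calibration is good to about 2 mm. A picture is of the moment at which its call begins. There is no depth.
- hand_in(): hands the job in; it is judged then, once.
The state is a dict: "t": time; "joint_positions": joint angles; "joint_vel": joint speeds; "effort": joint torques, N m; "position": TCP position; "eef_rot": TCP orientation; "force": force on the tool from outside, world axes, zero at the start; "ft_torque": the same for the moment, N m; "gripper_width": opening from 0.0 (shut) to 1.0 (fully open); "finger_force": force on a finger pad.
Only numpy, scipy, OpenCV 4.12 (cv2) and the standard library are available. Lean on these libraries where they do the work, as an engineer would, in place of code of your own. Each camera call takes 0.05 s, during which the arm holds its last target. There are 200 camera calls.

## Working session

There is one attempt and no reset: what is moved stays moved. The work goes in short steps, Python scripts to look and compute and a tool call to move; the robot and the scene stay as the last step left them, time stands still between calls to the robot, and variables do not carry over. Pictures are saved under pics/ and viewed, at most 10 in all, crops included, and the job is handed in when it is done.

Besides the shell and the picture viewer there is one more tool, called after "Emit:" in YAML: its name, and indented under it one key for each argument. arm_command: Moves the arm, as the interface text tells. Shift numbers are shares of 0.2 m and turn numbers shares of pi/2 rad, none past 1 either way. Its arguments: {"type":"object","properties":{"increments":{"type":"array"},"gripper":{"type":"number"},"force":{"type":"number"}},"required":["increments"]}

```bash
mkdir -p pics; cat > h.py <<'E'
from cell import *
import numpy as np, cv2
def ray(f,uv):
    p=cv2.undistortPoints(np.array([[uv]],float),np.array(f["intrinsics"],float),np.array(f["dist_coeffs"],float))[0,0]
    T=np.array(f["pose"]); d=T[:3,:3]@np.array([p[0],p[1],1.]); return T[:3,3],d/np.linalg.norm(d)
def onplane(f,uv,z):
    o,d=ray(f,uv); return o+d*(z-o[2])/d[2]
def tri(rays):
    A=np.zeros((3,3));b=np.zeros(3)
    for o,d in rays:
        P=np.eye(3)-np.outer(d,d);A+=P;b+=P@o
    x=np.linalg.solve(A,b); return x,[np.linalg.norm((np.eye(3)-np.outer(d,d))@(x-o)) for o,d in rays]
def proj(f,X):
    T=np.linalg.inv(np.array(f["pose"])); r=cv2.Rodrigues(T[:3,:3])[0]
    return cv2.projectPoints(np.array([X],float),r,T[:3,3],np.array(f["intrinsics"],float),np.array(f["dist_coeffs"],float))[0][0,0]
def save(f,n): cv2.imwrite("pics/"+n+".png",f["img"][:,:,::-1])
E
python3 - <<'E'
from h import *
import pickle
for n in ["scene","top","wrist"]:
    f=grab_frame(n); save(f,n+"0"); pickle.dump(f,open(n+"0.pkl","wb")); print(n,np.round(f["pose"],2).tolist(),np.round(f["intrinsics"],1).tolist())
s=read_state();print(s["t"],s["position"],np.round(s["eef_rot"],3).tolist(),s["gripper_width"],s["force"])
E
```

```text
scene [[-0.14, 0.89, -0.44, 1207.61], [0.99, 0.13, -0.06, 82.5], [0.01, -0.44, -0.9, 1397.45], [0.0, 0.0, 0.0, 1.0]] [[366.4, 0.0, 322.5], [0.0, 366.4, 193.9], [0.0, 0.0, 1.0]]
top [[0.02, -0.98, 0.17, 353.49], [-1.0, -0.02, 0.02, -16.37], [-0.01, -0.17, -0.98, 1491.72], [0.0, 0.0, 0.0, 1.0]] [[446.1, 0.0, 327.2], [0.0, 446.1, 202.1], [0.0, 0.0, 1.0]]
wrist [[0.39, 0.89, 0.24, 190.48], [0.92, -0.37, -0.1, 624.48], [-0.0, 0.26, -0.96, 372.22], [0.0, 0.0, 0.0, 1.0]] [[327.9, 0.0, 326.6], [0.0, 327.9, 197.2], [0.0, 0.0, 1.0]]
0.15 [251.66409096 598.82514088 191.79564626] [[-0.922, 0.387, -0.0], [0.387, 0.922, -0.001], [-0.0, -0.001, -1.0]] 0.9986488319896625 [-0.15583186 -0.91405809 -0.2610857 ]
```

View pics/scene0.png

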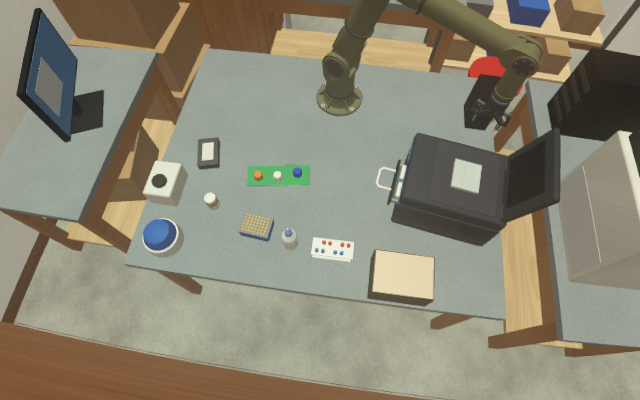

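View pics/top0.png

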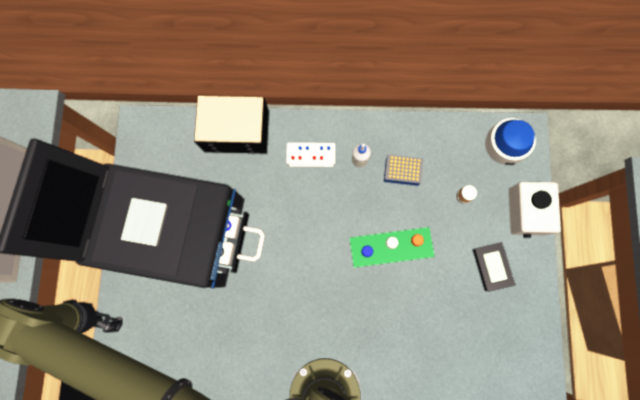

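View pics/wrist0.png

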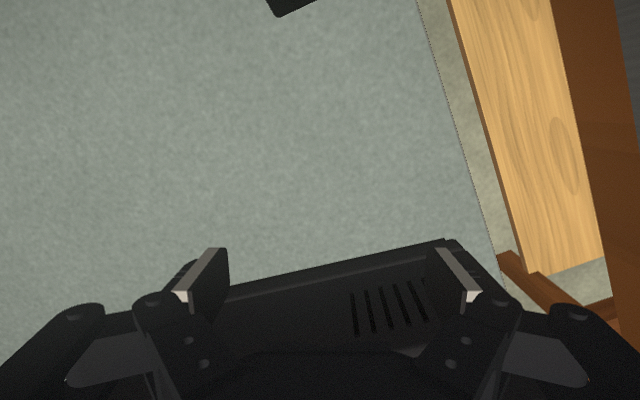

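The scene and top views show the analyser at left: handle at about (383,178) in scene and (260,243) in top. The mat is at about (278,175) and (392,247), with the blue cap at (297,173) and (367,251). The wrist camera sees only bare bench.

```bash
python3 - <<'E'
from h import *
import pickle
S=pickle.load(open("scene0.pkl","rb"));T=pickle.load(open("top0.pkl","rb"))
c=cv2.resize(T["img"][180:300,190:290],None,fx=4,fy=4,interpolation=cv2.INTER_CUBIC)
d=cv2.resize(S["img"][140:240,360:460],None,fx=3.9,fy=4.8,interpolation=cv2.INTER_CUBIC)
cv2.imwrite("pics/crop1.png",np.hstack([c,d])[:,:,::-1])
def blobs(f,lo,hi,roi,mn):
    h=cv2.cvtColor(f["img"],cv2.COLOR_RGB2HSV); m=cv2.inRange(h,lo,hi); k=np.zeros_like(m);x0,y0,x1,y1=roi;k[y0:y1,x0:x1]=255
    n,l,st,ce=cv2.connectedComponentsWithStats(m&k)
    return [(ce[i].round(2),st[i].tolist()) for i in range(1,n) if st[i][4]>=mn],m&k
for nm,f,roi in [("S",S,(240,155,320,195)),("T",T,(345,220,440,275))]:
    for c,lo,hi in [("blue",(105,130,50),(130,255,255)),("orange",(5,150,120),(22,255,255)),("white",(0,0,190),(180,60,255))]:
        print(nm,c,blobs(f,lo,hi,roi,8)[0])
    b,m=blobs(f,(40,100,60),(80,255,255),roi,50); print(nm,"mat",cv2.minAreaRect(cv2.findNonZero(m)),cv2.boxPoints(cv2.minAreaRect(cv2.findNonZero(m))).round(1).tolist())
for nm,f,roi in [("S",S,(368,155,402,200)),("T",T,(237,215,270,275))]:
    b,m=blobs(f,(0,0,170),(180,70,255),roi,20);print(nm,"handle",b)
E
```

```text
S blue [(array([296.67, 170.82]), [293, 168, 8, 7, 45])]
S orange [(array([257.41, 174.22]), [254, 171, 8, 7, 46])]
S white [(array([276.7 , 173.94]), [273, 171, 8, 7, 47])]
S mat ((277.5, 174.99998474121094), (60.99999237060547, 17.999996185302734), -0.0) [[247.0, 184.0], [247.0, 166.0], [308.0, 166.0], [308.0, 184.0]]
T blue [(array([366.95, 250.87]), [362, 246, 11, 11, 94])]
T orange [(array([416.99, 239.82]), [411, 234, 12, 12, 108])]
T white [(array([365.19, 224.97]), [359, 220, 12, 12, 75]), (array([400.45, 225.34]), [385, 220, 34, 12, 175]), (array([374.96, 228.67]), [369, 224, 12, 11, 55]), (array([385.75, 231.  ]), [384, 230, 5, 3, 8]), (array([391.8 , 242.39]), [386, 237, 13, 12, 117]), (array([435.82, 248.88]), [434, 246, 6, 8, 17]), (array([438.17, 255.58]), [437, 254, 3, 5, 12]), (array([349.38, 259.38]), [347, 257, 6, 6, 13]), (array([410.34, 266.88]), [398, 259, 27, 16, 230]), (array([432.43, 264.98]), [426, 258, 12, 15, 82]), (array([394.75, 264.12]), [390, 262, 9, 6, 16]), (array([421. , 272.5]), [420, 271, 3, 4, 12])]
T mat ((391.5349426269531, 246.76205444335938), (29.670751571655273, 81.08243560791016), 82.40535736083984) [[349.3999938964844, 237.39999389648438], [429.79998779296875, 226.6999969482422], [433.70001220703125, 256.1000061035156], [353.29998779296875, 266.79998779296875]]
S handle [(array([382.93, 177.27]), [375, 166, 21, 25, 153]), (array([398.29, 189.17]), [395, 182, 7, 15, 63])]
T handle [(array([238.2 , 219.66]), [237, 215, 6, 15, 35]), (array([255.8 , 246.88]), [237, 215, 33, 60, 1610])]
```

View pics/crop1.png

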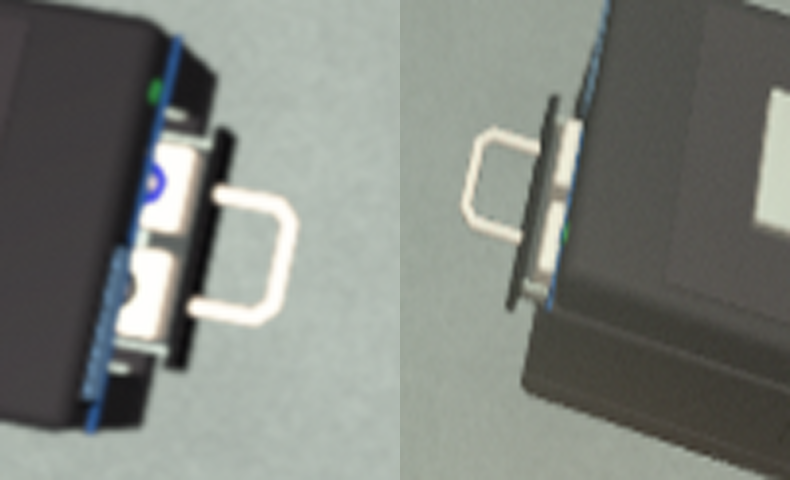

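The crop shows the handle clearly. In top its crossbar middle is near (261,245), and in scene it is near (378.5,176.5). The blue neck collar is just under the hood edge at about (228,226).

```bash
python3 - <<'E'
from h import *
import pickle
S=pickle.load(open("scene0.pkl","rb"));T=pickle.load(open("top0.pkl","rb"))
def comp(f,roi,seed):
    x0,y0,x1,y1=roi; I=cv2.resize(f["img"][y0:y1,x0:x1],None,fx=8,fy=8,interpolation=cv2.INTER_CUBIC)
    m=(I.min(2)>185).astype(np.uint8); n,l=cv2.connectedComponents(m)
    q=[(abs(ys-(seed[1]-y0+.5)*8)+abs(xs-(seed[0]-x0+.5)*8)) for ys,xs in [np.nonzero(m)]]
    ys,xs=np.nonzero(m);i=np.argmin(q[0]);L=l[ys[i],xs[i]]
    p=np.argwhere(l==L)[:,::-1].astype(np.float32); return (p+.5)/8-.5+np.array([x0,y0],np.float32)
res={}
for nm,f,roi,seed in [("S",S,(370,155,402,205),(378.5,176.5)),("T",T,(238,215,272,272),(260.75,245.25))]:
    p=comp(f,roi,seed)
    w=np.array([onplane(f,q,81)[:2] for q in p[::5]],np.float32)
    r=cv2.minAreaRect(w); print(nm,len(p),p.min(0),p.max(0),r,cv2.boxPoints(r).round(1).tolist())
print("caps")
for n,s,t in [("blue",(296.67,170.82),(366.95,250.87)),("or",(257.41,174.22),(416.99,239.82)),("wh",(276.7,173.94),(391.8,242.39))]:
    x,e=tri([ray(S,s),ray(T,t)]);print(n,x.round(1),np.round(e,1),onplane(S,s,33).round(1),onplane(T,t,33).round(1))
for c in [[349.4,237.4],[429.8,226.7],[433.7,256.1],[353.3,266.8]]: print(onplane(T,c,3).round(0))
E
```

```text
S 5680 [375.4375 166.3125] [395.0625 189.5625] ((457.4826354980469, 241.19406127929688), (66.21284484863281, 99.78022003173828), 80.55268096923828) [[402.79998779296875, 216.6999969482422], [501.29998779296875, 200.3000030517578], [512.0999755859375, 265.70001220703125], [413.70001220703125, 282.0]]
T 22419 [237.5625 226.0625] [264.6875 261.5625] ((463.3641662597656, 241.54840087890625), (72.47256469726562, 109.71819305419922), 80.98856353759766) [[403.5, 214.39999389648438], [511.8999938964844, 197.1999969482422], [523.2000122070312, 268.70001220703125], [414.8999938964844, 285.8999938964844]]
caps
blue [ 453.3 -127.9   32.2] [1.5 1.5] [ 453.9 -129.2   33. ] [ 453.1 -126.4   33. ]
or [ 493.4 -290.9   31.3] [1.7 1.7] [ 494.3 -292.2   33. ] [ 493.  -288.9   33. ]
wh [ 482.6 -208.4   35.9] [1.8 1.8] [ 481.2 -210.9   33. ] [ 482.6 -207.    33. ]
[498. -70.   3.]
[ 541. -338.    3.]
[ 443. -349.    3.]
[402. -84.   3.]
```

Handle bar is at about (456, 213, 81) and the pull direction is about (-0.16, -0.99). I'll rise, turn to line up, and cross over towards the handle for a close look.

Emit:
arm_command:
  increments:
    - [0,0,-0.15,0,0,-0.03]
    - [0,0,-0.3,0,0,-0.06]
    - [0,0,-0.5,0,0,-0.09]
    - [0,0,-0.65,0,0,-0.12]
    - [0,0,-0.75,0,0,-0.15]
  gripper: 0.6
  force: 40

```text
t: 0.65
position: [252.0, 599.7, 345.4]
eef_rot: [[-0.987, 0.16, 0.001], [0.16, 0.987, 0.003], [-0.001, 0.003, -1.0]]
force: [0.1, 0.2, 0.2]
gripper_width: 0.6
finger_force: 0.0
```

Emit:
arm_command:
  increments:
    - [-0.09,-0.14,0,0,0,0]
    - [-0.18,-0.28,0,0,0,0]
    - [-0.27,-0.42,0,0,0,0]
    - [-0.36,-0.56,0,0,0,0]
    - [-0.44,-0.69,0,0,0,0]

```text
t: 1.15
position: [317.1, 447.1, 342.4]
eef_rot: [[-0.987, 0.162, 0.0], [0.162, 0.987, -0.0], [-0.0, -0.0, -1.0]]
force: [0.2, -0.1, 0.1]
gripper_width: 0.601
finger_force: 0.0
```

Emit:
arm_command:
  increments:
    - [-0.09,-0.14,0,0,0,0]
    - [-0.18,-0.28,0,0,0,0]
    - [-0.27,-0.42,0,0,0,0]
    - [-0.36,-0.56,0,0,0,0]
    - [-0.44,-0.69,0,0,0,0]

```text
t: 1.65
position: [381.4, 296.7, 342.5]
eef_rot: [[-0.987, 0.162, -0.0], [0.162, 0.987, -0.0], [0.0, -0.0, -1.0]]
force: [1.7, -0.4, 0.3]
gripper_width: 0.597
finger_force: 0.0
```

Emit:
arm_command:
  increments:
    - [-0.09,-0.14,0,0,0,0]
    - [-0.18,-0.28,0,0,0,0]
    - [-0.27,-0.42,0,0,0,0]
    - [-0.36,-0.56,0,0,0,0]
    - [-0.44,-0.69,0,0,0,0]

```text
t: 2.15
position: [445.9, 146.3, 342.5]
eef_rot: [[-0.987, 0.162, -0.0], [0.162, 0.987, -0.0], [0.0, -0.0, -1.0]]
force: [-0.4, -0.5, 0.0]
gripper_width: 0.597
finger_force: 0.0
```

```bash
python3 - <<'E'
from h import *
import pickle
f=grab_frame("wrist"); save(f,"w1"); pickle.dump(f,open("w1.pkl","wb")); s=read_state(); print(s["t"],s["position"],np.round(f["pose"],3).tolist(),s["joint_positions"])
for z in (80,): print(proj(f,[456,213,81]),proj(f,[453.3,-127.9,33]))
E
```

```text
2.2 [448.02178481 140.26823205 342.69934617] [[0.161, 0.952, 0.26, 380.294], [0.987, -0.155, -0.043, 156.77], [-0.001, 0.263, -0.965, 523.086], [0.0, 0.0, 0.0, 1.0]] [-0.69330514 -0.11104537  0.29959694  1.62376555  0.03572728  1.62371933
  1.00622463]
[376.79555288 158.0124211 ] [151.84971585 187.1624093 ]
```

View pics/w1.png

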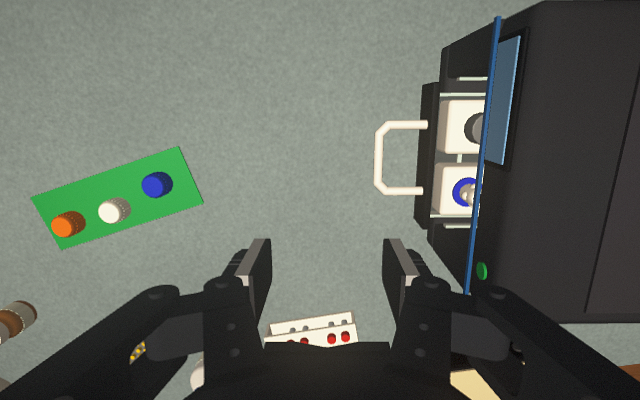

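The wrist picture shows the handle bar at about (379,157), the neck in its blue collar at about (466,193), the blue cap at (156,184), and the white and orange caps beside it. That agrees with the estimates. I'll triangulate next.

```bash
cat >> h.py <<'E'
def plan(tgt,R=None,s=None):
    s=s or read_state(); R0=np.array(s["eef_rot"]); d=R0.T@(np.array(tgt)-np.array(s["position"]))
    w=np.zeros(3) if R is None else cv2.Rodrigues(R0.T@R)[0].ravel()
    return np.r_[d/200,w/(np.pi/2)].round(3)
def Rz(a): # tool down with tool y at world angle a
    y=np.array([np.cos(a),np.sin(a),0]);z=np.array([0,0,-1.]);return np.c_[np.cross(y,z),y,z]
def bar(f,roi,seed):
    x0,y0,x1,y1=roi; I=cv2.resize(f["img"][y0:y1,x0:x1],None,fx=8,fy=8,interpolation=cv2.INTER_CUBIC)
    n,l=cv2.connectedComponents((I.min(2)>165).astype(np.uint8)); L=l[int((seed[1]-y0+.5)*8),int((seed[0]-x0+.5)*8)]; assert L>0
    p=np.argwhere(l==L)[:,::-1].astype(np.float32); return (p+.5)/8-.5+np.array([x0,y0],np.float32)
E
python3 - <<'E'
from h import *
import pickle
S,T,W=[pickle.load(open(n+".pkl","rb")) for n in ("scene0","top0","w1")]
p=bar(W,(365,110,420,205),(379,157)); print(p.min(0),p.max(0))
q=p[p[:,0]<384]; # crossbar columns
ys=np.arange(132,182,1.); 
c=[]
for y in ys:
    r=p[abs(p[:,1]-y)<.5]; r=r[r[:,0]<395]; c.append((r[:,0].min()+r[:,0].max())/2)
k=np.polyfit(ys,c,1); ym=(p[:,1].min()+p[:,1].max())/2; print("slope",k,"mid",np.polyval(k,ym),ym)
m=(np.polyval(k,ym),ym)
A=onplane(W,(np.polyval(k,130),130),81);B=onplane(W,(np.polyval(k,184),184),81);d=(B-A)[:2];print("W81",onplane(W,m,81),"bar dir",np.arctan2(d[1],d[0]))
mT=proj(T,[458.6,211.7,81]);mS=proj(S,[453,214.4,81])
x,e=tri([ray(W,m),ray(T,mT),ray(S,mS)]);print("tri",x,e); print(tri([ray(W,m),ray(S,mS)])[0],tri([ray(W,m),ray(T,mT)])[0])
# legs' direction
h=cv2.cvtColor(W["img"],cv2.COLOR_RGB2HSV)
m=cv2.inRange(h[100:260,20:210],(105,130,40),(130,255,255));M=cv2.moments(m,True);print("blue",M["m10"]/M["m00"]+20,M["m01"]/M["m00"]+100)
print(plan([456,213,200]))
E
```

```text
[373.3125 120.1875] [419.4375 194.9375]
slope [-4.17166867e-02  3.84563661e+02] mid 377.9906760204083 157.5625
W81 [455.65234578 214.67035523  81.        ] bar dir -0.16190672283039081
tri [456.35792744 212.95105067  85.91857392] [np.float64(1.8776336337692445), np.float64(2.769383873624534), np.float64(1.0401806729288872)]
[455.04358951 214.12116873  84.58061257] [461.66120229 218.61466894  43.91043886]
blue 156.64851485148515 184.26567656765678
[0.024 0.367 0.713 0.    0.    0.   ]
```

Emit:
arm_command:
  increments:
    - [0.005,0.08,0.1,0,0,0]
    - [0.01,0.16,0.25,0,0,0]
    - [0.016,0.24,0.4,0,0,0]
    - [0.022,0.31,0.56,0,0,0]
    - [0.027,0.371,0.71,0,0,0]

```text
t: 2.7
position: [451.6, 223.0, 199.0]
eef_rot: [[-0.987, 0.161, -0.001], [0.161, 0.987, -0.0], [0.001, -0.0, -1.0]]
force: [-0.8, 0.9, 0.1]
gripper_width: 0.602
finger_force: 0.0
```

```bash
python3 - <<'E'
from h import *
import pickle
f=grab_frame("wrist"); save(f,"w2"); pickle.dump(f,open("w2.pkl","wb")); s=read_state(); print(s["t"],s["position"],proj(f,[455.5,214.3,82]),plan([455.5,214.3,62]))
E
```

```text
2.75 [448.56455483 223.60950801 193.66965235] [318.53486887 187.29212288] [-0.046 -0.037  0.658  0.     0.     0.   ]
```

View pics/w2.png

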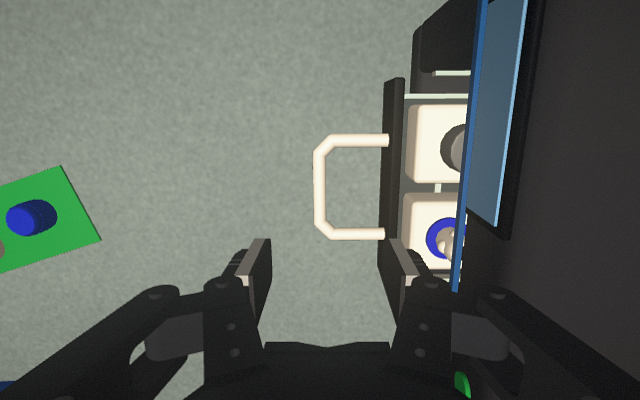

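The bar is at (319,187), exactly where predicted. I'll descend over it and grip.

Emit:
arm_command:
  increments:
    - [-0.03,-0.03,0.1,0,0,0]
    - [-0.046,-0.04,0.25,0,0,0]
    - [-0.046,-0.04,0.4,0,0,0]
    - [-0.046,-0.04,0.55,0,0,0]
    - [-0.046,-0.04,0.64,0,0,0]

```text
t: 3.25
position: [458.9, 212.0, 71.0]
eef_rot: [[-0.987, 0.162, -0.002], [0.162, 0.987, -0.001], [0.002, -0.002, -1.0]]
force: [0.1, -0.1, -1.3]
gripper_width: 0.6
finger_force: 0.0
```

```bash
python3 - <<'E'
from h import *
for i in range(2): f=grab_frame("wrist")
s=read_state();print(s["t"],s["position"],s["force"],plan([455.5,214.3,62]))
E
```

```text
3.35 [457.96691501 211.53048212  70.57951134] [ 0.56311909 -0.50459221  0.54061081] [0.014 0.012 0.043 0.    0.    0.   ]
```

Emit:
arm_command:
  increments:
    - [0.01,0.012,0.04,0,0,0]
    - [0.01,0.012,0.04,0,0,0]
    - [0.01,0.012,0.04,0,0,0]
    - [0.01,0.012,0.04,0,0,0]
    - [0.01,0.012,0.04,0,0,0]
  gripper: 0
  force: 40

```text
t: 3.85
position: [458.9, 215.7, 65.3]
eef_rot: [[-0.987, 0.161, 0.001], [0.161, 0.987, 0.001], [-0.001, 0.001, -1.0]]
force: [-0.3, 0.1, -0.1]
gripper_width: -0.003
finger_force: 0.0
```

Emit:
arm_command:
  increments:
    - [0,0,0,0,0,0]
    - [0,0,0,0,0,0]
    - [0,0,0,0,0,0]
    - [0,0,0,0,0,0]
    - [0,0,0,0,0,0]

```text
t: 4.35
position: [458.4, 215.5, 64.6]
eef_rot: [[-0.987, 0.162, -0.0], [0.162, 0.987, 0.0], [0.0, 0.0, -1.0]]
force: [-0.3, -1.1, 0.1]
gripper_width: 0.003
finger_force: 0.0
```

The fingers shut without contact, so I'll look.

```bash
python3 - <<'E'
from h import *
import pickle
f=grab_frame("wrist"); save(f,"w3"); pickle.dump(f,open("w3.pkl","wb")); s=read_state(); print(s["position"],s["gripper_width"],s["finger_force"],s["force"])
for z in (65,84): print(proj(f,[s["position"][0],s["position"][1],z]))
E
```

```text
[458.37069243 215.44291231  64.59292849] 0.0018730058861696115 0.0 [-0.65966654 -1.04515233  0.72234149]
[327.11842699 225.65057701]
[327.15199889 238.14669035]
```

View pics/w3.png

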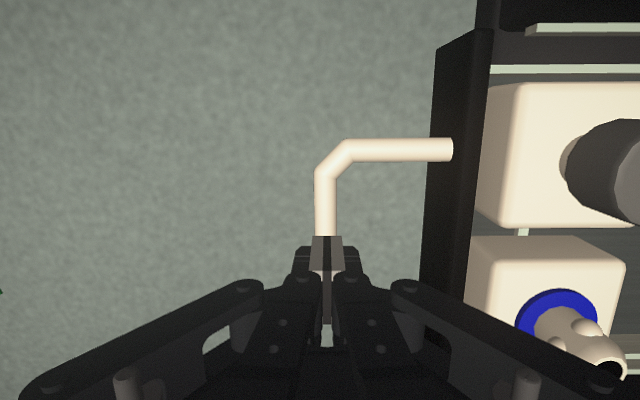

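The bar runs under or between the shut fingers, and which one is unclear. A short 20 mm pull with a force reading will tell.

Emit:
arm_command:
  increments:
    - [0,-0.02,0,0,0,0]
    - [0,-0.04,0,0,0,0]
    - [0,-0.06,0,0,0,0]
    - [0,-0.08,0,0,0,0]
    - [0,-0.1,0,0,0,0]

```text
t: 4.9
position: [455.1, 195.3, 64.7]
eef_rot: [[-0.987, 0.162, 0.0], [0.162, 0.987, 0.0], [-0.0, 0.0, -1.0]]
force: [-0.3, -0.1, -0.8]
gripper_width: 0.005
finger_force: 0.0
```

```bash
python3 - <<'E'
from h import *
import pickle
f=grab_frame("wrist"); w=pickle.load(open("w3.pkl","rb")); save(f,"w4"); pickle.dump(f,open("w4.pkl","wb"))
t=grab_frame("scene");
c=cv2.resize(t["img"][110:230,330:470],(560,480),interpolation=cv2.INTER_CUBIC)
cv2.imwrite("pics/c4.png",np.vstack([np.hstack([w["img"][100:350,180:480],f["img"][100:350,180:480]]),cv2.resize(c,(600,350))])[:,:,::-1])
s=read_state(); print(s["position"],s["gripper_width"],s["force"])
E
```

```text
[455.16216528 194.90967963  64.65668957] -0.0021719327813034166 [-0.20997098  0.21569562  0.6095404 ]
```

View pics/c4.png

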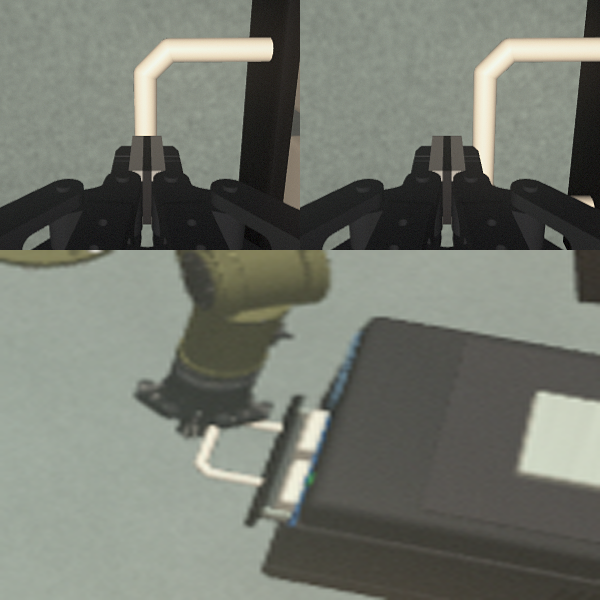

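The hand slid over the bar with no force, so the fingers pass above it. I'll measure the bar's real height from the three wrist views and check where the TCP projects in the fixed views.

```bash
python3 - <<'E'
from h import *
import pickle
W=[pickle.load(open(n+".pkl","rb")) for n in ("w1","w2","w3","w4")]
B=[bar(W[0],(365,110,420,205),(379,157)),bar(W[1],(300,120,375,245),(319,187)),bar(W[2],(300,120,425,232),(325,200)),bar(W[3],(320,110,425,232),(364,200))]
r=[];
for w,b in zip(W,B):
    c=b.min(0); q=b[abs(b[:,1]-b[:,1].min()-(20 if len(r)==0 else 45))<.6]; q=q[q[:,0]<c[0]+40]; print(c, "barwidth px",q[:,0].max()-q[:,0].min(), "camz",np.array(w["pose"])[2,3])
    r.append(ray(w,c))
for s in ([0,1],[0,2],[1,2],[0,1,2],[2,3]): x,e=tri([r[i] for i in s]);print(s,x.round(1),np.round(e,1))
S=grab_frame("scene");T=grab_frame("top");save(T,"t5");pickle.dump((S,T),open("st5.pkl","wb"))
p=read_state()["position"]
for z in (65,85,105,125): print(z,proj(S,[p[0],p[1],z]).round(1),proj(T,[p[0],p[1],z]).round(1),proj(W[3],[p[0],p[1],z]).round(1))
E
```

```text
[373.3125 120.1875] barwidth px 7.625 camz 523.0864047808287
[312.4375 133.5625] barwidth px 11.25 camz 379.66078556211573
[314.1875 138.9375] barwidth px 18.75 camz 245.2122448604646
[354.0625 139.0625] barwidth px 19.125 camz 245.2571807297544
[0, 1] [406.7 216.3  67.5] [0.2 0.2]
[0, 2] [407.1 216.5  66.6] [0.6 0.6]
[1, 2] [403.9 218.9 112.5] [0.1 0.1]
[0, 1, 2] [407.  216.4  67.3] [0.5 0.2 0.7]
[2, 3] [407.  217.   75.1] [0. 0.]
65 [373.4 177.2] [266.8 247.1] [328.  225.7]
85 [374.  174.9] [265.8 246.7] [328.1 238.9]
105 [374.7 172.5] [264.9 246.2] [328.3 255.5]
125 [375.3 170. ] [263.9 245.7] [328.5 276.8]
```

Both the slide test and the views put the real fingertips roughly 35 mm above the reported TCP. Nothing lies below the bar, so going lower is safe. I'll reopen, re-centre, descend to a reported TCP of about 27, and close.

Emit:
arm_command:
  increments:
    - [0,0.02,0,0,0,0]
    - [0,0.06,0,0,0,0]
    - [0,0.097,0,0,0,0]
    - [0,0.097,0,0,0,0]
    - [0,0.097,0,0,0,0]
  gripper: 0.6

```text
t: 5.6
position: [458.2, 215.2, 64.5]
eef_rot: [[-0.987, 0.161, -0.0], [0.161, 0.987, -0.0], [0.0, -0.0, -1.0]]
force: [0.0, 0.6, -0.7]
gripper_width: 0.598
finger_force: 0.0
```

Emit:
arm_command:
  increments:
    - [0,0,0.04,0,0,0]
    - [0,0,0.08,0,0,0]
    - [0,0,0.13,0,0,0]
    - [0,0,0.18,0,0,0]
    - [0,0,0.19,0,0,0]

```text
t: 6.1
position: [457.0, 214.1, 24.7]
eef_rot: [[-0.987, 0.162, -0.003], [0.162, 0.987, -0.002], [0.002, -0.002, -1.0]]
force: [0.1, -0.1, 0.1]
gripper_width: 0.601
finger_force: 0.0
```

Emit:
arm_command:
  increments:
    - [0,0,0,0,0,0]
    - [0,0,0,0,0,0]
    - [0,0,0,0,0,0]
    - [0,0,0,0,0,0]
    - [0,0,0,0,0,0]
  gripper: 0

```text
t: 6.6
position: [458.7, 215.0, 27.1]
eef_rot: [[-0.987, 0.161, 0.001], [0.161, 0.987, 0.0], [-0.001, 0.001, -1.0]]
force: [-0.8, -0.8, 2.0]
gripper_width: 0.117
finger_force: 39.0
```

Emit:
arm_command:
  increments:
    - [0,0,0,0,0,0]
    - [0,0,0,0,0,0]
    - [0,0,0,0,0,0]
    - [0,0,0,0,0,0]
    - [0,0,0,0,0,0]

```text
t: 7.1
position: [458.7, 215.0, 27.1]
eef_rot: [[-0.987, 0.161, 0.001], [0.161, 0.987, 0.0], [-0.001, 0.001, -1.0]]
force: [-1.1, -2.3, 5.4]
gripper_width: 0.119
finger_force: 39.3
```

Gripped, with width 0.117 matching the 12 mm bar. Now I'll pull.

Emit:
arm_command:
  increments:
    - [0,-0.07,0,0,0,0]
    - [0,-0.15,0,0,0,0]
    - [0,-0.23,0,0,0,0]
    - [0,-0.31,0,0,0,0]
    - [0,-0.39,0,0,0,0]

```text
t: 7.6
position: [446.8, 138.6, 27.1]
eef_rot: [[-0.987, 0.161, 0.003], [0.161, 0.987, 0.002], [-0.002, 0.003, -1.0]]
force: [3.2, 4.3, 1.0]
gripper_width: 0.12
finger_force: 40.4
```

Emit:
arm_command:
  increments:
    - [0,-0.015,0,0,0,0]
    - [0,-0.03,0,0,0,0]
    - [0,-0.045,0,0,0,0]
    - [0,-0.06,0,0,0,0]
    - [0,-0.075,0,0,0,0]

```text
t: 8.1
position: [444.4, 124.0, 27.1]
eef_rot: [[-0.987, 0.16, 0.002], [0.16, 0.987, 0.001], [-0.002, 0.001, -1.0]]
force: [4.6, 2.6, 3.1]
gripper_width: 0.122
finger_force: 40.6
```

Emit:
arm_command:
  increments:
    - [0,-0.012,0,0,0,0]
    - [0,-0.024,0,0,0,0]
    - [0,-0.036,0,0,0,0]
    - [0,-0.048,0,0,0,0]
    - [0,-0.06,0,0,0,0]

```text
t: 8.6
position: [442.5, 111.9, 27.1]
eef_rot: [[-0.987, 0.161, 0.002], [0.161, 0.987, 0.001], [-0.002, 0.001, -1.0]]
force: [4.8, 2.8, 3.4]
gripper_width: 0.124
finger_force: 40.6
```

```bash
python3 - <<'E'
from h import *
import pickle
s=read_state();print(s["position"],s["force"]); W=grab_frame("wrist");T=grab_frame("top");S=grab_frame("scene");pickle.dump((W,T,S),open("p6.pkl","wb"))
save(W,"w6");save(T,"t6")
E
```

```text
[442.54345366 111.92653447  27.11406548] [4.77865387 2.78236877 3.3503392 ]
```

Emit:
arm_command:
  increments:
    - [0,-0.01,0,0,0,0]
    - [0,-0.02,0,0,0,0]
    - [0,-0.03,0,0,0,0]
    - [0,-0.04,0,0,0,0]
    - [0,-0.05,0,0,0,0]

```text
t: 9.25
position: [441.0, 102.0, 27.1]
eef_rot: [[-0.987, 0.161, 0.002], [0.161, 0.987, 0.001], [-0.002, 0.001, -1.0]]
force: [5.6, 2.1, 2.2]
gripper_width: 0.117
finger_force: 40.6
```

Emit:
arm_command:
  increments:
    - [0,-0.01,0,0,0,0]
    - [0,-0.02,0,0,0,0]
    - [0,-0.03,0,0,0,0]
    - [0,-0.04,0,0,0,0]
    - [0,-0.04,0,0,0,0]

```text
t: 9.75
position: [439.7, 93.6, 27.1]
eef_rot: [[-0.987, 0.161, 0.002], [0.161, 0.987, 0.0], [-0.002, 0.001, -1.0]]
force: [5.1, 1.3, 4.1]
gripper_width: 0.124
finger_force: 40.6
```

Emit:
arm_command:
  increments:
    - [0,-0.01,0,0,0,0]
    - [0,-0.02,0,0,0,0]
    - [0,-0.03,0,0,0,0]
    - [0,-0.03,0,0,0,0]
    - [0,-0.03,0,0,0,0]

```text
t: 10.25
position: [439.0, 88.9, 27.1]
eef_rot: [[-0.987, 0.161, 0.003], [0.161, 0.987, 0.002], [-0.003, 0.002, -1.0]]
force: [6.1, 3.2, 2.2]
gripper_width: 0.123
finger_force: 40.5
```

Emit:
arm_command:
  increments:
    - [0,-0.01,0,0,0,0]
    - [0,-0.02,0,0,0,0]
    - [0,-0.03,0,0,0,0]
    - [0,-0.03,0,0,0,0]
    - [0,-0.03,0,0,0,0]

```text
t: 10.75
position: [439.1, 89.0, 27.2]
eef_rot: [[-0.987, 0.158, 0.007], [0.158, 0.987, 0.009], [-0.005, 0.01, -1.0]]
force: [10.3, 18.5, -7.2]
gripper_width: 0.123
finger_force: 39.9
```

The stop is reached: the pose has stalled, the force has risen to 18 N, and travel is about 128 mm. I'll release and rise.

Emit:
arm_command:
  increments:
    - [0,0.03,0,0,0,0]
    - [0,0.03,0,0,0,0]
    - [0,0.03,0,0,0,0]
    - [0,0.03,0,0,0,0]
    - [0,0.03,0,0,0,0]
  gripper: 0.6

```text
t: 11.25
position: [436.9, 86.8, 26.3]
eef_rot: [[-0.987, 0.162, -0.001], [0.162, 0.987, -0.001], [0.001, -0.001, -1.0]]
force: [0.6, 0.7, 0.0]
gripper_width: 0.602
finger_force: 0.0
```

Emit:
arm_command:
  increments:
    - [0,0,-0.2,0,0,0]
    - [0,0,-0.4,0,0,0]
    - [0,0,-0.6,0,0,0]
    - [0,0,-0.8,0,0,0]
    - [0,0,-1,0,0,0]

```text
t: 11.75
position: [437.0, 86.9, 228.2]
eef_rot: [[-0.987, 0.162, -0.0], [0.162, 0.987, 0.0], [0.0, 0.0, -1.0]]
force: [1.1, 0.1, 0.4]
gripper_width: 0.599
finger_force: 0.0
```

Emit:
arm_command:
  increments:
    - [0,-0.08,-0.15,0,0,0]
    - [0,-0.16,-0.25,0,0,0]
    - [0,-0.24,-0.35,0,0,0]
    - [0,-0.3,-0.4,0,0,0]
    - [0,-0.3,-0.4,0,0,0]

```text
t: 12.25
position: [428.3, 26.5, 307.8]
eef_rot: [[-0.986, 0.165, 0.002], [0.165, 0.986, 0.001], [-0.002, 0.001, -1.0]]
force: [0.2, -0.8, -1.2]
gripper_width: 0.601
finger_force: 0.0
```

```bash
python3 - <<'E'
from h import *
import pickle
for i in range(3): grab_frame("scene")
W=grab_frame("wrist");T=grab_frame("top");S=grab_frame("scene");pickle.dump((W,T,S),open("p7.pkl","wb"))
s=read_state();print(s["t"],s["position"],s["joint_vel"].round(3) if hasattr(s["joint_vel"],"round") else s["joint_vel"])
a=W["img"][0:400,0:640]; b=T["img"][190:290,215:375]
c=S["img"][125:225,270:430]
out=np.vstack([cv2.resize(a,(640,400)),np.hstack([cv2.resize(b,(320,200),interpolation=cv2.INTER_CUBIC),cv2.resize(c,(320,200),interpolation=cv2.INTER_CUBIC)])])
cv2.imwrite("pics/m7.png",out[:,:,::-1])
print(proj(W,[495,197,134]),proj(W,[453.3,-128,33]))
E
```

```text
12.55 [427.28760217  29.06118743 305.46536957] [ 0.001 -0.001 -0.    -0.005  0.003  0.003 -0.   ]
[484.49269462 206.54736848] [221.38282517 193.13879736]
```

View pics/m7.png

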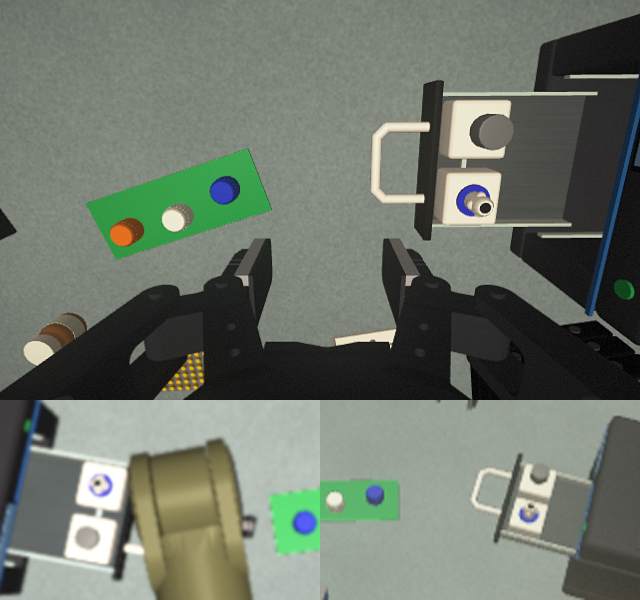

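The wrist picture shows the tray fully out, with the neck's dark mouth at (485,208), as predicted, and the blue cap at (224,189). In the fixed views the neck is at about (265,232) in top and (374.5,180.5) in scene. I'll measure both points more closely.

```bash
python3 - <<'E'
from h import *
import pickle
W,T,S=pickle.load(open("p7.pkl","rb")); 
def ce(f,roi,fn,seed):
    x0,y0,x1,y1=roi; I=cv2.resize(f["img"][y0:y1,x0:x1],None,fx=8,fy=8,interpolation=cv2.INTER_CUBIC)
    n,l,st,c=cv2.connectedComponentsWithStats(fn(I).astype(np.uint8)); 
    d=[np.hypot(*((c[i]+.5)/8-.5+[x0,y0]-seed)) + (99 if st[i][4]<60 else 0) for i in range(1,n)]; i=1+int(np.argmin(d))
    return (c[i]+.5)/8-.5+[x0,y0], st[i][2:]/8.
hsv=lambda I:cv2.cvtColor(I,cv2.COLOR_RGB2HSV)
dark=lambda I:(I.max(2)<110)
dk2=lambda I:(I.max(2)<160)&(hsv(I)[:,:,1]<110)
blue=lambda I:(lambda h:(h[:,:,0]>105)&(h[:,:,0]<132)&(h[:,:,1]>130)&(h[:,:,2]>50))(hsv(I))
btop=lambda I:(lambda h:(h[:,:,0]>105)&(h[:,:,0]<132)&(h[:,:,1]>130)&(h[:,:,2]>150))(hsv(I))
n={"W":ce(W,(470,190,500,225),dark,(485,208)),"T":ce(T,(255,222,275,242),dk2,(265,232)),"S":ce(S,(366,170,384,190),dk2,(374.5,180.5))}
c={"W":ce(W,(200,165,250,215),btop,(224,189)),"Wall":ce(W,(200,165,250,215),blue,(224,189)),"T":ce(T,(350,235,385,268),btop,(367,251)),"S":ce(S,(285,160,310,185),btop,(297,171)),"Sall":ce(S,(285,160,310,185),blue,(297,171))}
print(n);print(c)
F={"W":W,"T":T,"S":S}
for nm,q,z in (("neck",n,134),("cap",c,33)):
    for k in "WTS": print(nm,k,onplane(F[k],q[k][0],z).round(1))
    for s in ("WTS","WS","WT"): x,e=tri([ray(F[k],q[k][0]) for k in s]);print(nm,s,x.round(1),np.round(e,1))
for k in F: print(k,"pred neck",proj(F[k],[495.5,197.5,134]).round(1))
E
```

```text
{'W': (array([484.95478794, 207.64453471]), array([ 11.   ,  10.25 , 705.875])), 'T': (array([263.20626771, 231.07135269]), array([ 2.75 ,  2.375, 44.125])), 'S': (array([374.30373476, 182.03296494]), array([ 6.375,  4.75 , 82.   ]))}
{'W': (array([221.32082886, 192.14112138]), array([  22.5  ,   21.875, 3029.75 ])), 'Wall': (array([224.46163114, 189.738497  ]), array([  29.625,   27.75 , 4999.375])), 'T': (array([366.94285563, 250.85367273]), array([ 11.   ,  10.875, 738.125])), 'S': (array([296.70095093, 170.62448266]), array([  7.75 ,   6.75 , 317.125])), 'Sall': (array([296.69299659, 170.71446171]), array([  7.875,   6.875, 329.75 ]))}
neck W [496.4 197.5 134. ]
neck T [499.  198.8 134. ]
neck S [515.2 195.2 134. ]
neck WTS [502.7 201.1 116.3] [4.  1.9 4.8]
neck WS [503.8 200.7 117.2] [4.3 4.3]
neck WT [499.4 200.2 127.1] [0.5 0.5]
cap W [ 451.9 -127.7   33. ]
cap T [ 453.1 -126.3   33. ]
cap S [ 452.9 -129.3   33. ]
cap WTS [ 452.6 -127.9   32.5] [0.6 1.6 1.4]
cap WS [ 452.1 -129.    31.1] [0.6 0.6]
cap WT [ 452.2 -126.5   35.4] [0.9 0.9]
W pred neck [485.  206.9]
T pred neck [263.6 232.2]
S pred neck [375.3 177.7]
```

Neck top is at about (496, 197.5) and the cap at about (452, -127.7) with its top near z 33, all consistent. I'll move above the cap.

Emit:
arm_command:
  increments:
    - [-0.05,-0.15,0.1,0,0,0]
    - [-0.1,-0.3,0.2,0,0,0]
    - [-0.15,-0.45,0.35,0,0,0]
    - [-0.2,-0.6,0.5,0,0,0]
    - [-0.25,-0.754,0.65,0,0,0]

```text
t: 13.05
position: [452.7, -129.0, 175.1]
eef_rot: [[-0.987, 0.16, -0.0], [0.16, 0.987, 0.0], [0.0, 0.0, -1.0]]
force: [1.7, 0.4, 0.1]
gripper_width: 0.603
finger_force: 0.0
```

Emit:
arm_command:
  increments:
    - [0,0,0.05,0,0,0]
    - [0,0,0.1,0,0,0]
    - [0,0,0.2,0,0,0]
    - [0,0,0.3,0,0,0]
    - [0,0,0.3,0,0,0]

```text
t: 13.55
position: [451.2, -126.5, 114.5]
eef_rot: [[-0.987, 0.159, -0.004], [0.159, 0.987, 0.0], [0.004, -0.0, -1.0]]
force: [0.4, -0.2, -0.4]
gripper_width: 0.602
finger_force: 0.0
```

```bash
python3 - <<'E'
from h import *
import pickle
for i in range(2): grab_frame("scene")
W=grab_frame("wrist");pickle.dump(W,open("w8.pkl","wb"));save(W,"w8")
s=read_state();print(s["t"],s["position"],s["force"])
h=cv2.cvtColor(W["img"],cv2.COLOR_RGB2HSV)
m=cv2.inRange(h,(105,130,40),(132,255,255)); m[250:]=0
n,l,st,c=cv2.connectedComponentsWithStats(m)
for i in range(1,n):
    if st[i][4]>200: print(st[i],c[i])
m=cv2.inRange(h,(105,130,150),(132,255,255)); m[250:]=0
n,l,st,c=cv2.connectedComponentsWithStats(m)
for i in range(1,n):
    if st[i][4]>200: print("top",st[i],c[i], onplane(W,c[i],33))
print(proj(W,[452,-127.7,33]),plan([452,-127.7,60]))
E
```

```text
13.7 [ 453.67531943 -127.75912243  117.61987576] [ 0.1030169   0.22931988 -0.97094417]
[ 304  162   45   47 1631] [326.40527284 185.17903127]
top [ 308  171   38   37 1096] [326.24726277 188.73722628] [ 451.62413847 -127.84212707   33.        ]
[326.48775792 189.14481861] [ 0.009 -0.001  0.288  0.     0.     0.   ]
```

Emit:
arm_command:
  increments:
    - [0.01,0,0.1,0,0,0]
    - [0.01,0,0.2,0,0,0]
    - [0.01,0,0.3,0,0,0]
    - [0.01,0,0.4,0,0,0]
    - [0.01,0,0.48,0,0,0]

```text
t: 14.2
position: [451.9, -127.7, 21.0]
eef_rot: [[-0.987, 0.16, 0.002], [0.16, 0.987, 0.0], [-0.002, 0.001, -1.0]]
force: [1.3, 0.0, -0.2]
gripper_width: 0.598
finger_force: 0.0
```

```bash
python3 - <<'E'
from h import *
import pickle
W=grab_frame("wrist");S=grab_frame("scene");T=grab_frame("top")
save(W,"w9");s=read_state();print(s["t"],s["position"],s["force"],proj(W,[451.7,-127.8,33]))
cv2.imwrite("pics/m9.png",np.hstack([W["img"][100:350,170:480],cv2.resize(S["img"][145:195,255:335],(400,250),interpolation=cv2.INTER_CUBIC)])[:,:,::-1])
E
```

```text
14.35 [ 451.0685004  -127.90106045   21.02859782] [ 0.14766174 -0.07879706  0.01149596] [326.95395937 232.65573396]
```

View pics/m9.png

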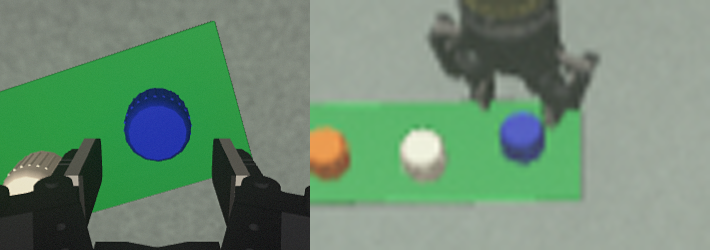

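In this last picture the cap is centred between the pads in the wrist view at (328,233). From pixel scale the tips stand about 44 mm above the reported TCP, so the grasp height is a reported TCP near -28. I'll descend while watching the force.

Emit:
arm_command:
  increments:
    - [0,0,0.05,0,0,0]
    - [0,0,0.1,0,0,0]
    - [0,0,0.15,0,0,0]
    - [0,0,0.15,0,0,0]
    - [0,0,0.15,0,0,0]

```text
t: 14.85
position: [450.5, -128.3, -9.7]
eef_rot: [[-0.987, 0.162, -0.001], [0.162, 0.987, -0.0], [0.001, -0.0, -1.0]]
force: [-0.4, -0.4, 0.5]
gripper_width: 0.603
finger_force: 0.0
```

Emit:
arm_command:
  increments:
    - [0,0,0.02,0,0,0]
    - [0,0,0.04,0,0,0]
    - [0,0,0.06,0,0,0]
    - [0,0,0.07,0,0,0]
    - [0,0,0.07,0,0,0]

```text
t: 15.35
position: [450.5, -128.2, -23.8]
eef_rot: [[-0.987, 0.161, -0.001], [0.161, 0.987, 0.0], [0.001, -0.0, -1.0]]
force: [0.1, 0.4, 0.3]
gripper_width: 0.6
finger_force: 0.0
```

Emit:
arm_command:
  increments:
    - [-0.003,0,0.01,0,0,0]
    - [-0.005,0,0.02,0,0,0]
    - [-0.005,0,0.03,0,0,0]
    - [-0.005,0,0.03,0,0,0]
    - [-0.005,0,0.03,0,0,0]

```text
t: 15.85
position: [451.7, -128.4, -29.4]
eef_rot: [[-0.987, 0.161, -0.0], [0.161, 0.987, 0.0], [0.0, 0.0, -1.0]]
force: [-0.2, -0.4, -0.7]
gripper_width: 0.599
finger_force: 0.0
```

Emit:
arm_command:
  increments:
    - [0,0,0.007,0,0,0]
    - [0,0,0.015,0,0,0]
    - [0,0,0.022,0,0,0]
    - [0,0,0.022,0,0,0]
    - [0,0,0.022,0,0,0]

```text
t: 16.35
position: [451.7, -128.4, -33.8]
eef_rot: [[-0.987, 0.162, -0.0], [0.162, 0.987, 0.0], [0.0, 0.0, -1.0]]
force: [-0.2, 0.5, 0.7]
gripper_width: 0.6
finger_force: 0.0
```

No contact yet and the estimated tip height is about 8 mm, so I'll grip here with a slight raise.

Emit:
arm_command:
  increments:
    - [0,0,-0.01,0,0,0]
    - [0,0,-0.01,0,0,0]
    - [0,0,-0.01,0,0,0]
    - [0,0,-0.01,0,0,0]
    - [0,0,-0.01,0,0,0]
  gripper: 0
  force: 70

```text
t: 16.85
position: [452.0, -128.4, -31.6]
eef_rot: [[-0.987, 0.161, 0.0], [0.161, 0.987, 0.0], [-0.0, 0.0, -1.0]]
force: [-0.4, 0.5, 2.1]
gripper_width: 0.431
finger_force: 70.0
```

Emit:
arm_command:
  increments:
    - [0,0,0,0,0,0]
    - [0,0,0,0,0,0]
    - [0,0,0,0,0,0]
    - [0,0,0,0,0,0]
    - [0,0,0,0,0,0]

```text
t: 17.35
position: [452.0, -128.4, -31.6]
eef_rot: [[-0.987, 0.161, 0.0], [0.161, 0.987, 0.0], [-0.0, 0.0, -1.0]]
force: [0.7, 0.1, 2.4]
gripper_width: 0.428
finger_force: 70.1
```

The cap is held: width 0.43 is about 37 mm, and the rim is 34.6 mm above the reported TCP. I'll lift and carry it.

Emit:
arm_command:
  increments:
    - [0,0,-0.1,0,0,0]
    - [0,0,-0.3,0,0,0]
    - [0,0,-0.55,0,0,0]
    - [0,0,-0.8,0,0,0]
    - [0,0,-1,0,0,0]

```text
t: 17.85
position: [451.9, -128.6, 170.7]
eef_rot: [[-0.987, 0.162, 0.002], [0.162, 0.987, 0.0], [-0.002, 0.001, -1.0]]
force: [-0.1, 0.4, -0.6]
gripper_width: 0.436
finger_force: 70.0
```

Emit:
arm_command:
  increments:
    - [0,0.15,0,0,0,0]
    - [0,0.35,0,0,0,0]
    - [0,0.6,0,0,0,0]
    - [0,0.8,0,0,0,0]
    - [0,0.95,0,0,0,0]

```text
t: 18.35
position: [482.0, 62.2, 167.6]
eef_rot: [[-0.987, 0.159, -0.001], [0.159, 0.987, 0.0], [0.001, 0.0, -1.0]]
force: [0.8, 0.0, -0.6]
gripper_width: 0.435
finger_force: 70.0
```

```bash
cat > m.py <<'E'
from h import *
for i in range(3): grab_frame("scene")
W=grab_frame("wrist");s=read_state();print(s["t"],s["position"],s["force"],s["gripper_width"],s["finger_force"])
g=proj(W,[496.4,197.5,134]);print("pred",g)
x0,y0=(g-35).astype(int);x0=max(x0,0);y0=max(y0,0)
I=W["img"][y0:int(g[1])+35,x0:int(g[0])+35]
for th in (80,110):
    n,l,st,c=cv2.connectedComponentsWithStats((I.max(2)<th).astype(np.uint8))
    for i in range(1,n):
        if 30<st[i][4]<1500: print(th,c[i]+[x0,y0],st[i],onplane(W,c[i]+[x0,y0],134).round(1))
E
python3 m.py
```

```text
18.55 [481.98556061  59.19849181 167.5426451 ] [-0.53027717  0.14722415 -0.3948826 ] 0.42871009639138874 70.04417896270752
pred [529.09658849 198.91639402]
80 [528.781893   199.00823045] [ 26  28  18  17 243] [496.4 197.3 134. ]
80 [556.35802469 203.65432099] [51 36 19 12 81] [502.7 215.9 134. ]
80 [556.5 231. ] [56 67 14  3 42] [522.9 216.5 134. ]
110 [552.98857143 194.67265306] [  43    0   27   62 1225] [495.9 213.5 134. ]
110 [528.74  199.016] [ 26  28  18  17 250] [496.4 197.3 134. ]
110 [556.5 231. ] [56 67 14  3 42] [522.9 216.5 134. ]
```

The neck measures (496.4, 197.3) again from the second wrist position. I'll move above it.

Emit:
arm_command:
  increments:
    - [0.008,0.14,0,0,0,0]
    - [0.016,0.28,0,0,0,0]
    - [0.024,0.42,0,0,0,0]
    - [0.032,0.56,0,0,0,0]
    - [0.038,0.694,0,0,0,0]

```text
t: 19.05
position: [497.7, 196.4, 168.1]
eef_rot: [[-0.986, 0.164, -0.0], [0.164, 0.986, -0.0], [0.0, -0.0, -1.0]]
force: [-0.4, -0.2, 1.0]
gripper_width: 0.436
finger_force: 70.1
```

Emit:
arm_command:
  increments:
    - [0,0,0.05,0,0,0]
    - [0,0,0.1,0,0,0]
    - [0,0,0.15,0,0,0]
    - [0,0,0.2,0,0,0]
    - [0,0,0.2,0,0,0]

```text
t: 19.55
position: [496.3, 195.6, 126.3]
eef_rot: [[-0.987, 0.163, -0.003], [0.163, 0.987, -0.002], [0.003, -0.002, -1.0]]
force: [0.0, -0.6, -0.6]
gripper_width: 0.436
finger_force: 70.1
```

```bash
python3 - <<'E'
from h import *
for i in range(2): grab_frame("scene")
s=read_state();print(s["t"],s["position"],s["force"],plan([496.6,197.4,99.4],Rz(np.pi/2-.162)))
E
```

```text
19.65 [497.33460418 196.63586011 128.04230002] [ 0.22303501 -0.22581065  0.57166595] [ 0.004  0.003  0.143 -0.    -0.    -0.001]
```

Emit:
arm_command:
  increments:
    - [0.003,0.003,0.04,0,0,0]
    - [0.003,0.003,0.08,0,0,0]
    - [0.003,0.003,0.12,0,0,0]
    - [0.003,0.003,0.15,0,0,0]
    - [0.003,0.003,0.165,0,0,0]

```text
t: 20.15
position: [496.4, 197.8, 94.2]
eef_rot: [[-0.987, 0.161, -0.001], [0.161, 0.987, -0.001], [0.001, -0.001, -1.0]]
force: [0.5, -0.3, -0.6]
gripper_width: 0.431
finger_force: 70.1
```

Emit:
arm_command:
  increments:
    - [0,0,0.01,0,0,0]
    - [0,0,0.015,0,0,0]
    - [0,0,0.02,0,0,0]
    - [0,0,0.02,0,0,0]
    - [0,0,0.02,0,0,0]

```text
t: 20.65
position: [497.0, 198.1, 91.5]
eef_rot: [[-0.987, 0.161, 0.0], [0.161, 0.987, 0.0], [-0.0, 0.0, -1.0]]
force: [0.8, 0.5, -0.4]
gripper_width: 0.431
finger_force: 70.1
```

The rim is 8 mm down on the neck with no force, so it is aligned. Now I'll press with a firmer grip.

Emit:
arm_command:
  increments:
    - [0,0,0.006,0,0,0]
    - [0,0,0.012,0,0,0]
    - [0,0,0.018,0,0,0]
    - [0,0,0.024,0,0,0]
    - [0,0,0.03,0,0,0]
  gripper: 0
  force: 100

```text
t: 21.15
position: [497.2, 198.4, 86.8]
eef_rot: [[-0.987, 0.161, 0.001], [0.161, 0.987, 0.001], [-0.0, 0.001, -1.0]]
force: [-3.1, -1.3, 9.7]
gripper_width: 0.422
finger_force: 100.8
```

Emit:
arm_command:
  increments:
    - [0,0,0.006,0,0,0]
    - [0,0,0.012,0,0,0]
    - [0,0,0.018,0,0,0]
    - [0,0,0.024,0,0,0]
    - [0,0,0.03,0,0,0]

```text
t: 21.65
position: [496.7, 198.0, 78.6]
eef_rot: [[-0.987, 0.161, -0.0], [0.161, 0.987, -0.0], [0.0, -0.0, -1.0]]
force: [-0.6, 0.7, -0.2]
gripper_width: 0.422
finger_force: 100.1
```

It clicked: 9.7 N, then free. I'll press on to home and build up the force.

Emit:
arm_command:
  increments:
    - [0,0,0.004,0,0,0]
    - [0,0,0.008,0,0,0]
    - [0,0,0.012,0,0,0]
    - [0,0,0.015,0,0,0]
    - [0,0,0.015,0,0,0]

```text
t: 22.15
position: [497.1, 197.9, 77.5]
eef_rot: [[-0.987, 0.162, 0.0], [0.162, 0.987, 0.0], [-0.0, 0.0, -1.0]]
force: [-3.9, -0.6, 7.2]
gripper_width: 0.424
finger_force: 101.0
```

Emit:
arm_command:
  increments:
    - [0,0,0.004,0,0,0]
    - [0,0,0.008,0,0,0]
    - [0,0,0.01,0,0,0]
    - [0,0,0.01,0,0,0]
    - [0,0,0.01,0,0,0]

```text
t: 22.65
position: [497.2, 198.6, 77.4]
eef_rot: [[-0.987, 0.161, 0.001], [0.161, 0.987, 0.002], [-0.0, 0.002, -1.0]]
force: [-6.8, -2.1, 17.9]
gripper_width: 0.425
finger_force: 102.2
```

Emit:
arm_command:
  increments:
    - [0,0,0.003,0,0,0]
    - [0,0,0.006,0,0,0]
    - [0,0,0.006,0,0,0]
    - [0,0,0.006,0,0,0]
    - [0,0,0.006,0,0,0]

```text
t: 23.15
position: [497.4, 199.4, 77.4]
eef_rot: [[-0.987, 0.161, 0.001], [0.161, 0.987, 0.003], [-0.001, 0.003, -1.0]]
force: [-9.2, -2.6, 23.0]
gripper_width: 0.42
finger_force: 102.8
```

Emit:
arm_command:
  increments:
    - [0,0,0,0,0,0]
    - [0,0,0,0,0,0]
    - [0,0,0,0,0,0]
    - [0,0,0,0,0,0]
    - [0,0,0,0,0,0]

```text
t: 23.65
position: [497.4, 199.4, 77.4]
eef_rot: [[-0.987, 0.161, 0.001], [0.161, 0.987, 0.003], [-0.001, 0.004, -1.0]]
force: [-9.4, -2.9, 24.3]
gripper_width: 0.42
finger_force: 102.8
```

The cap is home: reported z 77.4, as computed, with a steady 24 N press, no slip and the grip held. Handing in.

```bash
python3 -c "
from cell import *
print(hand_in())"
```

```text
the job is handed in; nothing more can be done
None
```

The job is handed in (no verdict was returned): the tray is pulled out to its stop, and the blue cap clicked on and sits home on the reservoir neck, with the gripper still holding it and pressing down at about 24 N.

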